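Quarter turn past finger-tight on a gland nut

TASK

Close the plugged cable gland on the aluminium enclosure: with your fingers run its brass nut up clockwise until it is finger-tight, which is where the red line on the nut meets the red line on the lid, and go no further by hand. Then lay the ring spanner over the nut, flat on the lid, and with the spanner turn the nut a quarter turn further clockwise, so that its line points square to the left of the line on the lid; do not overtighten it. Leave the spanner lying flat on the lid round the nut for the inspector to see, and leave the marker, tape, reel and electric screwdriver where they lie.

Things in the scene. Friction and masses are not known exactly. Their poses are not given: they have to be found in the camera images.
- enclosure: heavy square die-cast aluminium box, 150 x 150 x 56 mm, does not move. Origin: centre of its underside, on the work surface; z up. The flat lid is at z = 56 mm and the gland stands at its centre. A red paint line 3 mm wide runs on the lid from 35 to 71 mm out from the gland along the box's -x axis, which points roughly to the robot (6 o'clock). The box's +y axis is 9 o'clock.
- nut_top (a point): centre of the top of the brass hexagon nut, 33 mm above the lid, on the gland's vertical axis; its frame turns with the nut, z up. The x axis points through the nut corner that carries the red line; the other corners follow every 60 degrees, the flats lie midway between corners. A round black plug in the bore stands 4 mm above this point.
- nut_hex: the same brass nut, 46 mm across flats, 53 mm across corners. Origin on the gland's axis at lid height, axes as nut_top. Its flats stand 3 to 27 mm above the lid, with a chamfer above them to 33 mm. Beside the bench edge an upright steel post, 42 mm square and 1.2 m tall, stands at world x = 0.585, y = -0.02 m, to the left of the box: swing the handle and the hand clear of it.
- gland_nut (a joint): how far the nut is from finger-tight, rad: -1.4 to -0.6 at the start (its line lies counter-clockwise of the lid's line, seen from above), grows as the nut turns clockwise seen from above, and stops at 0, finger-tight, where the two red lines meet. It runs easily up to there (0.04 N m).
- gland_seal (a joint): how far the nut has been turned past finger-tight, rad: 0 until then, grows clockwise; a quarter turn is 1.571. While it grows the seal resists with about 0.9 N m, and it stays where it is left. It turns as far as 2.6, badly overtightened.
- wrench: flat steel ring spanner, 0.3 kg, lying flat at the start with its handle away from the robot. Origin: centre of the ring, on the underside; z up, +x along the handle. Ring 12 mm thick, 71 mm across; hexagon hole 49 mm across flats with a corner on the x axis: it goes over the nut when its x axis is a multiple of 60 degrees from the nut's x axis (to about 6 degrees and 1.5 mm).
- wrench_handle (a point): middle of the spanner's handle, 85 mm from the ring's centre along the spanner's +x axis and 6 mm above its underside. The straight handle is 22 mm wide, 10 mm thick (1 to 11 mm above the underside) and ends 185 mm from the ring's centre; centre of mass about 70 mm from it. With the ring on the nut the spanner lies flat on the lid and the outer part of the handle overhangs its edge.
- marker: yellow marker pen, 134 x 14 mm, lying; bystander.
- tape: roll of tan tape, 82 mm across, 24 mm high, lying flat; bystander.
- reel: reel with black flanges, 60 mm across, 42 mm high; bystander.
- driver: black inline electric screwdriver, 227 mm long, 37 mm high, lying; bystander.

How it is judged (in metres and radians):
On the way, in this order (a step that is already met when the one before it is completed fails the run):
1. the nut is finger-tight (line to line within about 8 degrees), run up without the spanner, which still lies where it was (value of joint gland_nut above -0.14 rad and value of joint gland_seal below 0.2 rad and distance of wrench from where it was at the start of the episode below 0.03 m), for 0.2 s.
2. the spanner's ring is down over the nut, flat on the lid, with the nut not yet turned on (horizontal distance between wrench and nut_top below 0.006 m and z of wrench in the frame of nut_top below -0.026 m and angle between wrench's own z axis and vertical below 0.12 rad and value of joint gland_seal below 0.4 rad), for 0.1 s.
3. the nut has been turned to within 12 degrees of a quarter turn past finger-tight, the spanner on it (value of joint gland_seal above 1.36 rad and horizontal distance between wrench and nut_top below 0.008 m), for 0.1 s.
At the end, for the whole second after the job is handed in: Nut a quarter turn past finger-tight (within 12 degrees) and not backed off (6 degrees); spanner at rest, flat (7 degrees), ring round the nut: centred within 8 mm, underside 26 mm or more below the nut's top; marker, tape, reel, screwdriver within 30 mm of their places (all of step 3 and value of joint gland_seal below 1.78 rad and value of joint gland_nut above -0.1 rad and z of wrench in the frame of nut_top below -0.026 m and angle between wrench's own z axis and vertical below 0.12 rad and linear speed of wrench below 0.02 m/s and distance of each of marker, tape, reel, driver from where it was at the start of the episode below 0.03 m); the robot touches nothing.
It fails at once if the fingers turn the nut itself on past finger-tight (more than 14 degrees) (contact force between the fingers and nut_hex above 1.5 N and value of joint gland_seal above 0.25 rad).
It fails at once if the nut is overtightened: more than 20 degrees beyond the quarter turn (value of joint gland_seal above 1.92 rad).
It also fails if it takes over 58 s, if anything falls off the work surface, if the arm or the gripper's body presses on something with over 40 N, if the wrist force passes 120 N, or if a joint passes its speed limit or range.

ROBOT

A 6-joint arm with a two-finger parallel gripper is mounted at the origin on the work surface; the furniture and walls round the work are solid. World frame = base frame: x ahead of the robot, y to its left, z up, the work surface at z = 0. Lengths are in mm, angles in rad, forces in N, time in s.
With the tool pointing down it reaches from about 350 to 800 mm from the base axis. Payload 7.3 kg.
Tool frame: the origin (TCP) lies between the finger pads; the fingertips stand 11 mm ahead of it and the grasp point (between the pads) lies 8 mm behind it (r.tips_ahead is the distance from the TCP to the fingertips, in mm); z points along the fingers, y is the line along which they close (so a half turn about z gives the same grasp; the last joint's range is limited). The gripper opens to 85 mm and grips with 20 to 120 N. Pads are 22 mm wide; open, the fingers measure 114 mm over their backs; the gripper's body (76 mm by 85 mm) begins 54 mm behind the grasp point. The pads swing forward as they close: fully open they stand 13 mm farther back than shut.
Start: joints at [-1.294, 0.342, 1.524, -0, 1.275, -0.146], TCP at [215.439, -478.779, 242.322] pointing down, gripper open.
Joint ranges: [-2.53, 2.53], [-0.77, 2.02], [0.04, 2.7], [-1, 4.14], [0.28, 2.66], [-3.11, 3.11]. Speed limits (rad/s): [2.57, 2.57, 3.14, 3.14, 3.14, 3.14].

INTERFACE

Orientations are given as a unit quaternion [w, x, y, z].
In Python, from bench import r gives the robot as it stands.
- The arm moves only by the tool apply_moves, never from a script. Its argument "rows" is a list of rows, each a list of 5 numbers: the shift along the tool's x, y, z in m, then the turn about the tool's z in degrees, then the gripper's target within -1 to 1 (shut at 1, half-way at 0, fully open at -1). In form: [[tx, ty, tz, twist, jaw], ...]. A call has 1 to 10 rows; each row shifts and turns the commanded pose from where the row before left it, along the tool's axes as they then stand; what a row does not reach is not made up. A row lasts 1/8 s, in which the tool goes at most 62.5 mm and 10.7 degrees, less where a joint would pass 70% of its speed; a pose out of reach is approached as far as the arm can. A call is refused whole if a number of a shift passes 0.0625 or a number of a turn 10.7, either way. A call with a gripper value outside its range is refused whole. The fingers move at their own pace and stop on an object; "grip_force" is the grip in N (left out, the last holds). Time passes only in rows, so rows that do not move let the fingers close. It gives the time, the measured TCP pose, the force, the opening and the grip force at its end, in the units of the state.
- r.read_state(): the state, without advancing time (a new reading comes with each control period).
- r.snapshot(name): name is "scene" or "top" or "wrist"; returns a dict with "color" (480x640x3 uint8, red, green, blue), "z_map" (480x640 float32, mm along the optical axis (not along the pixel's ray), 0 where there is no reading), "mtx" (3x3 intrinsics, pixels), "cam_to_world" (4x4, takes a point from camera to world coordinates); the wrist camera has in their place "tool_from_camera" (4x4, takes a point from camera to tool coordinates, whose origin is the TCP and whose axes are the flange's). Camera axes: x right, y up, looking along -z (the intrinsics and any distortion apply to the point x, -y, -z); pixel columns grow to the right and rows downward; lengths in mm; the calibration is good to about 2 mm. A picture is of the moment at which its call begins: read the wrist's pose just before it.
- r.hand_in(): hands the job in; it is judged then, once.
The state is a dict: "t": time; "joints": joint angles; "qvel": joint speeds; "joint_efforts": joint torques, N m; "ee_pos": TCP position; "eef_rot": TCP orientation; "wrist_force": force on the tool from outside, world axes, zero at the start; "moment": the same for the moment, N m; "gripper_width": finger opening in mm; "gripper_force": force on a finger pad.
Only numpy, scipy, OpenCV 4.12 (cv2) and the standard library are available. Lean on these libraries where they do the work, as an engineer would, in place of code of your own. Each camera call takes 0.05 s, during which the arm holds its last target. There are 200 camera calls.

## Working session

There is one attempt and no reset: what is moved stays moved. The work goes in short steps, Python scripts to look and compute and a tool call to move; the robot and the scene stay as the last step left them, time stands still between calls to the robot, and variables do not carry over. Pictures are saved under pics/ and viewed, at most 10 in all, crops included, and the job is handed in when it is done.

Besides the shell and the picture viewer there is one more tool, called as a command line: name --pt "numbers of a row" for each row, then --argument value for the rest. apply_moves: Moves the arm, as the interface text tells. Its arguments: {"type":"object","properties":{"rows":{"type":"array"},"grip_force":{"type":"number"}},"required":["rows"]}

```bash
mkdir -p pics; ls
python3 - <<'E'
from bench import r
import cv2,numpy as np
s=r.read_state();print({k:np.round(v,3) for k,v in s.items()})
for n in("scene","top"):
    d=r.snapshot(n);np.savez(n+"0.npz",**d)
    cv2.imwrite(f"pics/{n}0.png",d["color"][:,:,::-1]);print(d["mtx"],d["cam_to_world"].round(3))
E
```

```text
pics
{'t': np.float64(0.0), 'joints': array([-1.294,  0.343,  1.525,  0.   ,  1.275, -0.146]), 'qvel': array([ 0.002,  0.001, -0.001,  0.001,  0.001, -0.   ]), 'joint_efforts': array([-4.0000e-03, -4.3369e+01, -2.4602e+01, -0.0000e+00,  8.0000e-03,
        0.0000e+00]), 'ee_pos': array([ 215.331, -478.392,  241.647]), 'eef_rot': array([-0.001,  0.978,  0.21 , -0.   ]), 'wrist_force': array([ 0.064, -0.724,  0.05 ]), 'moment': array([ 0.01 , -0.013,  0.032]), 'gripper_force': np.float64(0.0), 'gripper_width': np.float64(85.368)}
[[542.23797812   0.         322.52000985]
 [  0.         542.23797812 236.04023913]
 [  0.           0.           1.        ]] [[ 5.590000e-01  3.530000e-01 -7.500000e-01 -4.370570e+02]
 [-8.280000e-01  2.120000e-01 -5.180000e-01 -1.052601e+03]
 [-2.400000e-02  9.110000e-01  4.110000e-01  6.182810e+02]
 [ 0.000000e+00  0.000000e+00  0.000000e+00  1.000000e+00]]
[[503.70369625   0.         317.58787754]
 [  0.         503.70369625 237.73914084]
 [  0.           0.           1.        ]] [[-1.60000e-02  9.83000e-01 -1.83000e-01  3.20713e+02]
 [-1.00000e+00 -1.50000e-02  1.00000e-02 -3.87276e+02]
 [ 7.00000e-03  1.83000e-01  9.83000e-01  9.94773e+02]
 [ 0.00000e+00  0.00000e+00  0.00000e+00  1.00000e+00]]
```

View pics/top0.png

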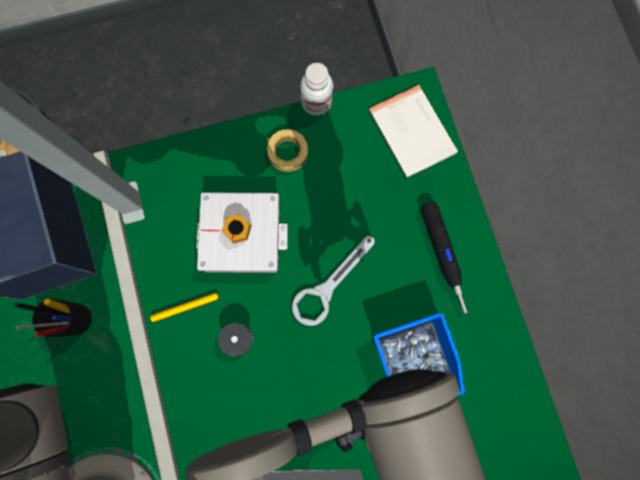

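View pics/scene0.png

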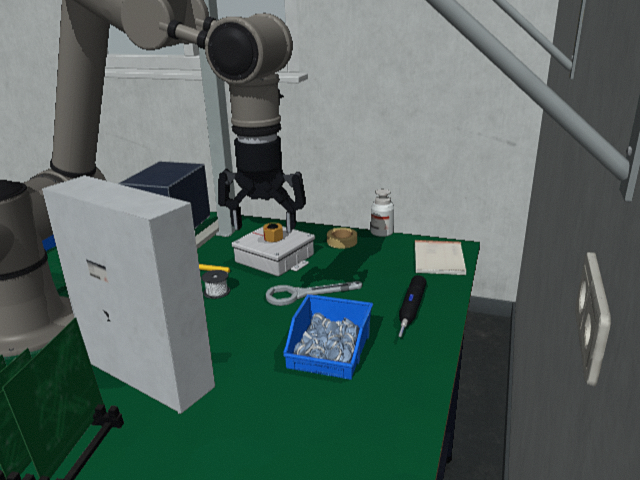

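The top view shows the box at about (238,232) with the nut at (236,229) and the lid line running left to about (205,230). The spanner ring is at (311,306), with its handle running up-right to (370,240). The scene view agrees. Next I measure with the depth maps.

```bash
cat > h.py <<'E'
import numpy as np,cv2
def cloud(d,T=None):
    K=d["mtx"];z=d["z_map"];v,u=np.mgrid[:480,:640]
    P=np.stack([(u-K[0,2])/K[0,0]*z,-(v-K[1,2])/K[1,1]*z,-z,np.ones_like(z)],-1)
    return (P@(d["cam_to_world"] if T is None else T).T)[...,:3]
def red(c):
    h=cv2.cvtColor(c,cv2.COLOR_RGB2HSV).astype(int)
    return ((h[...,0]<5)|(h[...,0]>172))&(h[...,1]>130)&(h[...,2]>90)
def tool_T(s):
    from scipy.spatial.transform import Rotation as R
    w,x,y,z=s["eef_rot"];T=np.eye(4);T[:3,:3]=R.from_quat([x,y,z,w]).as_matrix();T[:3,3]=s["ee_pos"];return T
def ang(v):return np.degrees(np.arctan2(v[1],v[0]))
E
python3 - <<'E'
from h import *
d=dict(np.load("top0.npz"));P=cloud(d);X=P.reshape(-1,3);C=d["color"]
reg=np.zeros((480,640),bool);reg[180:285,180:300]=1
lid=reg&(abs(P[...,2]-56)<6)
print("lid z",np.median(P[lid][:,2]))
rc=cv2.minAreaRect(P[lid][:,:2].astype(np.float32));print("lid",rc)
br=reg&(P[...,2]>78);print("top",P[br].mean(0),P[br].max(0),P[br].min(0),br.sum())
rd=red(C)&reg
n,l,st,ce=cv2.connectedComponentsWithStats(rd.astype(np.uint8))
for i in range(1,n):
    if st[i,4]>3: q=P[l==i];print("red",st[i],q.mean(0).round(1),q.min(0).round(1),q.max(0).round(1))
reg[:]=0;reg[225:335,285:380]=1
wr=reg&(P[...,2]>5)&(P[...,2]<22);
hs=cv2.cvtColor(C,cv2.COLOR_RGB2HSV);wr2=reg&(hs[...,1]<90)&(hs[...,2]>90)
for m in(wr,wr2):
    q=P[m][:,:2];print(m.sum(),np.median(P[m][:,2]),cv2.minAreaRect(q.astype(np.float32)))
cv2.imwrite("pics/c.png",cv2.resize(C[175:345,170:390,::-1],None,fx=3.5,fy=3.5,interpolation=cv2.INTER_CUBIC))
E
```

```text
lid z 55.97072305678154
lid ((512.3231811523438, -245.63433837890625), (150.53453063964844, 150.05221557617188), 88.8328628540039)
top [ 498.18584225 -256.4490089   152.50777814] [ 536.8432793  -221.14453082  994.77345646] [ 320.71324527 -387.27572624   78.11702947] 602
1433 10.63124122766078 ((428.8004455566406, -421.0826721191406), (177.96609497070312, 205.66171264648438), 89.72227478027344)
1624 10.253259737067083 ((420.14398193359375, -408.12725830078125), (181.8592071533203, 202.79872131347656), 81.69977569580078)
```

View pics/c.png

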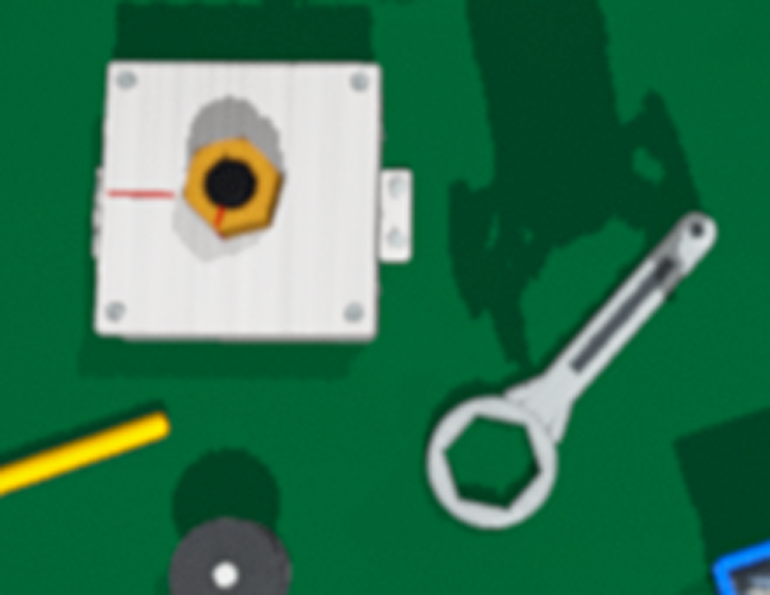

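Run:
```python
from h import *
from bench import r
from scipy.optimize import least_squares
d=dict(np.load("top0.npz"));P=cloud(d);C=d["color"].astype(int)
K=d["mtx"];M=np.linalg.inv(d["cam_to_world"])
def ray(u,v,z):  # intersect plane z
    T=d["cam_to_world"];a=T[:3,:3]@np.array([(u-K[0,2])/K[0,0],-(v-K[1,2])/K[1,1],-1]);o=T[:3,3];return o+a*(z-o[2])/a[2]
rd=(C[...,0]-C[...,1]>60)&(abs(C[...,1]-C[...,2])<45)
for nm,(a,b,e,f),z in(("lidline",(222,238,196,224),56),("nutline",(228,250,224,250),89)):
    v,u=np.nonzero(rd[a:b,e:f]);q=np.array([ray(x+e,y+a,z) for x,y in zip(u,v)])[:,:2]
    l=cv2.fitLine(q.astype(np.float32),2,0,.01,.01).ravel();print(nm,len(q),q.mean(0),q.min(0),q.max(0),ang(l[:2]))
br=np.zeros((480,640),bool);br[205:255,210:265]=1
br&=(P[...,2]>91)&(P[...,2]<96);print("plug",P[br].mean(0),br.sum())
g=np.zeros((480,640),bool);g[225:335,285:380]=1
C8=d["color"];h=cv2.cvtColor(C8,cv2.COLOR_RGB2HSV)
w=g&(h[...,1]<100)&(h[...,2]>120);n,l,st,ce=cv2.connectedComponentsWithStats(w.astype(np.uint8));i=1+st[1:,4].argmax()
m=(l==i).astype(np.uint8);cs,_=cv2.findContours(m,cv2.RETR_EXTERNAL,cv2.CHAIN_APPROX_NONE)
c=max(cs,key=len)[:,0];q=np.array([ray(x,y,10.) for x,y in c])[:,:2]
tip=q[np.argmax(q[:,0]-q[:,1])];c0=tip+185*np.array([-.7,.7])
rg=q[np.linalg.norm(q-c0,axis=1)<45];
f=least_squares(lambda p:np.linalg.norm(q[(q-c0)@(tip-c0)/185<15]-p[:2],axis=1)-p[2],[*c0,35],loss="soft_l1").x
print("ring",f,"tip",tip,np.linalg.norm(tip-f[:2]),"ang",ang(tip-f[:2]))
x,y=np.nonzero(m.T);print("wrench z",np.median(P[m>0][:,2]))
print(r.snapshot("wrist")["tool_from_camera"].round(3))
s=r.read_state();print(tool_T(s).round(3))
```

```text
lidline 17 [ 513.6756859  -193.05383011] [ 513.44936467 -208.21621603] [ 513.90197359 -177.89369151] 89.14473
nutline 1 [ 498.79657867 -242.05829423] [ 498.79657867 -242.05829423] [ 498.79657867 -242.05829423] 82.71813
plug [ 511.99191118 -245.85956289   92.78637536] 150
ring [ 368.74007079 -381.03650883   35.4583785 ] tip [ 504.10033415 -505.85571503] 184.1255960938026 ang -42.67995544899856
wrench z 10.537628673060283
[[ 0.00000e+00  9.55000e-01  2.96000e-01  7.54340e+01]
 [ 1.00000e+00 -0.00000e+00  1.00000e-03 -6.50000e-01]
 [ 1.00000e-03  2.96000e-01 -9.55000e-01 -1.31479e+02]
 [ 0.00000e+00  0.00000e+00  0.00000e+00  1.00000e+00]]
[[ 9.12000e-01  4.10000e-01 -0.00000e+00  2.15354e+02]
 [ 4.10000e-01 -9.12000e-01  1.00000e-03 -4.78482e+02]
 [ 0.00000e+00 -1.00000e-03 -1.00000e+00  2.41782e+02]
 [ 0.00000e+00  0.00000e+00  0.00000e+00  1.00000e+00]]
```

apply_moves --pt "0.046 -0.0113 0 0 -1" --pt "0.046 -0.0113 0 0 -1" --pt "0.046 -0.0113 0 0 -1" --pt "0.046 -0.0113 0 0 -1" --pt "0.046 -0.0113 0 0 -1" --pt "0.046 -0.0113 0 0 -1" --pt "0.045 -0.0113 0 0 -1" --pt "0.045 -0.0113 0 0 -1" --pt "0 0 0 -10 -1" --pt "0 0 0 -10 -1"

```text
t: 1.4
ee_pos: [512.5, -245.4, 241.7]
eef_rot: [-0.0, 0.925, 0.38, -0.0]
wrist_force: [0.8, 0.1, 0.1]
gripper_width: 85.0
gripper_force: 0.0
```

```bash
cat > look.py <<'E'
from h import *
from bench import r
import sys
def shot(name,view=None):
    s=r.read_state();T=tool_T(s);d=r.snapshot("wrist");d["cam_to_world"]=T@d["tool_from_camera"]
    np.savez(name+".npz",**d);cv2.imwrite(f"pics/{name}.png",d["color"][:,:,::-1]);return s,T,d
def rays(d,u,v,z):
    K=d["mtx"];T=d["cam_to_world"];D=np.stack([(u-K[0,2])/K[0,0],-(v-K[1,2])/K[1,1],-np.ones(len(u))],-1)@T[:3,:3].T
    return (T[:3,3]+D*((z-T[2,3])/D[:,2])[:,None])[:,:2]
def lines(d,T,prior=(512,-245.7)):
    P=cloud(d);C=d["color"].astype(int)
    rd=(C[...,0]-C[...,1]>60)&(abs(C[...,1]-C[...,2])<45)&(np.linalg.norm(P[...,:2]-np.array(prior),axis=2)<90)
    pl=(P[...,2]>91)&(P[...,2]<97)&(np.linalg.norm(P[...,:2]-np.array(prior),axis=2)<16)
    c=np.array([P[pl][:,0].mean(),P[pl][:,1].mean()]) if pl.any() else np.array(prior)
    print("plug",c.round(1),pl.sum())
    for nm,z,lo,hi in(("nut",89,0,30),("lid",56,33,75)):
        v,u=np.nonzero(rd&(abs(P[...,2]-z)<(8 if z>80 else 6)));q=rays(d,u,v,z)-c
        q=q[(np.linalg.norm(q,axis=1)>lo)&(np.linalg.norm(q,axis=1)<hi)]
        if len(q)<5: print(nm,"none");continue
        l=cv2.fitLine(q.astype(np.float32),2,0,.01,.01).ravel()
        print(nm,len(q),"mean",q.mean(0).round(1),"dirs: centroid",ang(q.mean(0)).round(1),"fit",ang(l[:2]).round(1))
E
python3 - <<'E'
from look import *
s,T,d=shot("w1");print(s["t"],T.round(3)[:3],s["joints"].round(2));lines(d,T)
E
```

```text
1.4 [[ 7.12000e-01  7.03000e-01 -1.00000e-03  5.12465e+02]
 [ 7.03000e-01 -7.12000e-01  0.00000e+00 -2.45369e+02]
 [-0.00000e+00 -1.00000e-03 -1.00000e+00  2.41725e+02]] [-0.58  0.42  1.4  -0.    1.32  0.21]
plug [ 511.8 -245.1] 786
nut 50 mean [-18.1   4.3] dirs: centroid 166.5 fit -16.1
lid 117 mean [ 1.1 53.3] dirs: centroid 88.8 fit 88.5
```

View pics/w1.png

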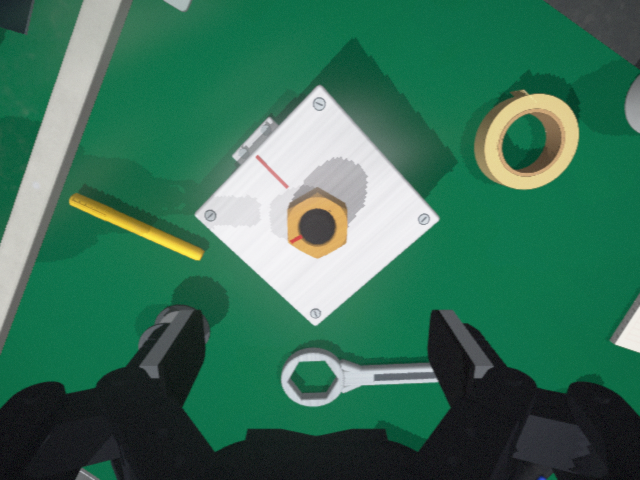

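apply_moves --pt "-0.0004 -0.0004 0.05 0 -1" --pt "0 0 0.05 0 -1" --pt "0 0 0.045 0 -1" --pt "0 0 0.0277 0 -1" --pt "0 0 0 0 0" --pt "0 0 0 0 1" --pt "0 0 0 0 1" --pt "0 0 0 0 1" --pt "0 0 0 0 1" --grip_force 25

```text
t: 2.58
ee_pos: [512.1, -246.5, 71.2]
eef_rot: [0.001, 0.927, 0.376, 0.001]
wrist_force: [-1.7, 1.5, 6.8]
gripper_width: 45.6
gripper_force: 29.4
```

Run:
```python
from look import *
s,T,d=shot("w2");print({k:np.round(s[k],2) for k in("t","joints","ee_pos","moment","gripper_width","gripper_force")},"yang",ang(T[:2,1]))
lines(d,T)
d=r.snapshot("top");lines(d,T)
```

```text
{'t': np.float64(2.58), 'joints': array([-0.58,  0.6 ,  1.61, -0.  ,  0.92,  0.22]), 'ee_pos': array([ 512.13, -246.51,   71.24]), 'moment': array([ 0.22,  0.33, -0.02]), 'gripper_width': np.float64(45.64), 'gripper_force': np.float64(29.37)} yang -45.79279085307366
plug [ 512.5 -244.7] 3613
nut 219 mean [-18.9   3.9] dirs: centroid 168.3 fit -15.6
lid 649 mean [ 0.3 52.3] dirs: centroid 89.6 fit 88.7
plug [ 499.1 -250.6] 2
nut none
lid none
```

apply_moves --pt "0 0 0 10 1" --pt "0 0 0 10 1" --pt "0 0 0 10 1" --pt "0 0 0 10 1" --pt "0 0 0 10 1" --pt "0 0 0 10 1" --pt "0 0 0 8 1" --pt "0 0 0 0 1"

```text
t: 3.68
ee_pos: [512.1, -246.4, 71.2]
eef_rot: [0.0, 0.978, -0.207, 0.001]
wrist_force: [-2.5, 1.3, 7.0]
gripper_width: 45.4
gripper_force: 29.5
```

Run:
```python
from look import *
s,T,d=shot("w3");print({k:np.round(s[k],2) for k in("t","joints","ee_pos","wrist_force","moment","gripper_width","gripper_force")},"yang",ang(T[:2,1]))
lines(d,T)
```

```text
{'t': np.float64(3.68), 'joints': array([-0.58,  0.6 ,  1.61, -0.  ,  0.92,  1.4 ]), 'ee_pos': array([ 512.09, -246.43,   71.23]), 'wrist_force': array([-2.54,  1.29,  6.98]), 'moment': array([0.25, 0.34, 0.  ]), 'gripper_width': np.float64(45.42), 'gripper_force': np.float64(29.46)} yang -113.87251280965378
plug [ 513.  -246.2] 3642
nut 229 mean [-3.4 19. ] dirs: centroid 100.3 fit -83.3
lid 101 mean [ 0.3 66.4] dirs: centroid 89.8 fit 88.1
```

apply_moves --pt "0 0 0 3 1" --pt "0 0 0 2.5 1" --pt "0 0 0 0 1" --pt "0 0 0 0 1"

```text
t: 4.22
ee_pos: [512.1, -246.4, 71.2]
eef_rot: [0.0, 0.968, -0.253, 0.001]
wrist_force: [-2.3, 2.2, 6.8]
gripper_width: 45.2
gripper_force: 29.5
```

Run:
```python
from look import *
s,T,d=shot("w4");print({k:np.round(s[k],2) for k in("t","moment","wrist_force","gripper_width","gripper_force")},"yang",ang(T[:2,1]))
lines(d,T)
```

```text
{'t': np.float64(4.22), 'moment': array([ 0.26,  0.37, -0.02]), 'wrist_force': array([-2.31,  2.22,  6.81]), 'gripper_width': np.float64(45.2), 'gripper_force': np.float64(29.46)} yang -119.28875608599063
plug [ 513.  -246.4] 3629
nut 226 mean [-1.6 19.2] dirs: centroid 94.8 fit -88.6
lid none
```

apply_moves --pt "0 0 0 0 -1" --pt "0 0 0 0 -1" --pt "0 0 0 0 -1" --pt "0 0 0 0 -1" --pt "0 0 -0.05 0 -1" --pt "0 0 -0.05 0 -1" --pt "0 0 -0.05 0 -1" --pt "0 0 -0.02 0 -1" --pt "0 0 0 0 -1"

```text
t: 5.4
ee_pos: [512.2, -246.5, 241.1]
eef_rot: [0.001, 0.968, -0.253, 0.002]
wrist_force: [-0.2, 0.2, -0.8]
gripper_width: 85.6
gripper_force: 0.0
```

Run:
```python
from look import *
s,T,d=shot("w5");print({k:np.round(s[k],2) for k in("t","moment","ee_pos","joints","gripper_width")},"yang",ang(T[:2,1]))
lines(d,T)
```

```text
{'t': np.float64(5.4), 'moment': array([-0.02, -0.01, -0.04]), 'ee_pos': array([ 512.15, -246.5 ,  241.14]), 'joints': array([-0.58,  0.42,  1.41, -0.  ,  1.31,  1.5 ]), 'gripper_width': np.float64(85.62)} yang -119.27216376379671
plug [ 512.4 -245.6] 800
nut 55 mean [-1.1 18.8] dirs: centroid 93.2 fit 88.4
lid 131 mean [ 0.5 53.1] dirs: centroid 89.5 fit 88.7
```

View pics/w5.png

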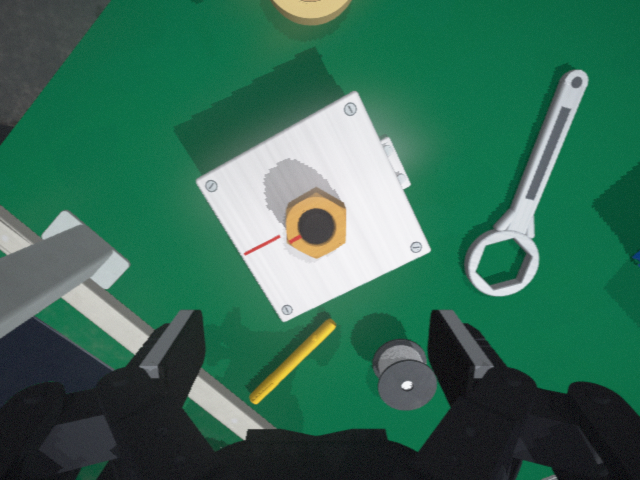

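The two red lines now meet, lid line at (245,253)–(280,237) and nut line at (295,240), so the nut is finger-tight. Next is the spanner.

apply_moves --pt "0.0058 0.0518 0 0 -1" --pt "0.0058 0.0518 0 0 -1" --pt "0.0058 0.0518 0 0 -1" --pt "0.0059 0.0517 0 0 -1" --pt "0 0 0 -10.4 -1" --pt "0 0 0 -10.4 -1" --pt "0 0 0 -10.4 -1" --pt "0 0 0 -10.4 -1" --pt "0 0 0 -10.4 -1" --pt "0 0 0 -10.4 -1"

```text
t: 6.7
ee_pos: [430.1, -437.6, 237.2]
eef_rot: [-0.002, 0.958, 0.288, -0.001]
wrist_force: [0.4, 0.6, 0.4]
gripper_width: 85.4
gripper_force: 0.0
```

apply_moves --pt "0 0 0 -10.4 -1" --pt "0 0 0 -10.4 -1" --pt "0 0 0 -10.4 -1" --pt "0 0 0 -10.4 -1" --pt "0 0 0 -10.4 -1" --pt "0 0 0 -10.4 -1" --pt "0 0 0 -10.4 -1" --pt "0 0 0 -10.4 -1" --pt "0 0 0 -10.4 -1" --pt "0 0 0 -10.4 -1"

```text
t: 7.95
ee_pos: [430.1, -437.6, 237.1]
eef_rot: [-0.002, 0.363, 0.932, 0.001]
wrist_force: [-0.7, 0.1, 0.8]
gripper_width: 85.6
gripper_force: 0.0
```

```bash
cat >> look.py <<'E'
from scipy.optimize import least_squares
def wrench(d,z,c0,a0):
    """fit wrench pose: steel-coloured pixels near prior, outline vs ring circle + hex-hole corners"""
    P=cloud(d);h=cv2.cvtColor(d["color"],cv2.COLOR_RGB2HSV)
    m=(abs(P[...,2]-z)<6)&(h[...,1]<100)&(h[...,2]>70)
    m&=np.linalg.norm(P[...,:2]-np.array(c0),axis=2)<215
    n,l,st,_=cv2.connectedComponentsWithStats(m.astype(np.uint8))
    m=(l==1+st[1:,4].argmax()).astype(np.uint8)
    cs,_=cv2.findContours(m,cv2.RETR_CCOMP,cv2.CHAIN_APPROX_NONE)
    q=np.concatenate([rays(d,c[:,0,0].astype(float),c[:,0,1].astype(float),z) for c in cs])
    def res(p):
        a=p[2];x=(q-p[:2])@np.array([np.cos(a),np.sin(a)]);y=(q-p[:2])@np.array([-np.sin(a),np.cos(a)])
        rr=np.hypot(x,y);th=np.mod(np.arctan2(y,x),np.pi/3)-np.pi/6
        dist=np.minimum(abs(rr-35.5),abs(rr*np.cos(th)-24.5))
        k=x>38;dist=np.where(k,np.minimum(abs(abs(y)-11),abs(np.hypot(x-174,y)-11)),dist)
        return dist
    f=least_squares(res,[*c0,np.radians(a0)],loss="soft_l1",f_scale=1.)
    print("wrench",f.x[:2].round(1),np.degrees(f.x[2]).round(2),"med res",np.median(f.fun*0+res(f.x)).round(2),len(q));return f.x,m
E
python3 - <<'E'
from look import *
s,T,d=shot("w6");print({k:np.round(s[k],2) for k in("t","ee_pos","joints")},"yang",ang(T[:2,1]))
wrench(d,12,(368.7,-381),-42.7)
t=dict(np.load("top0.npz"));wrench(t,12,(368.7,-381),-42.7)
E
```

```text
{'t': np.float64(7.95), 'ee_pos': array([ 430.14, -437.63,  237.13]), 'joints': array([-0.92,  0.51,  1.27, -0.  ,  1.37, -1.75])} yang 47.46492362534429
wrench [ 368.5 -381.2] -42.91 med res 0.62 825
wrench [ 369.5 -380.6] -42.71 med res 1.0 343
```

View pics/w6.png

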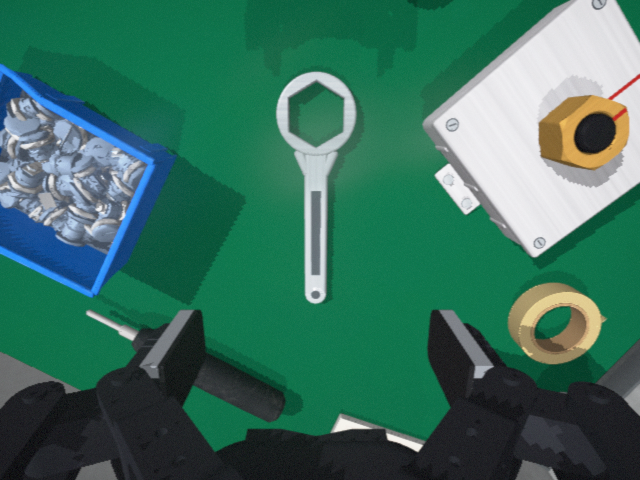

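apply_moves --pt "0 -0.0003 0.05 0.3 -1" --pt "0 0 0.05 0 -1" --pt "0 0 0.05 0 -0.3" --pt "0 0 0.045 0 -0.3" --pt "0 0 0.01 0 -0.3" --pt "0 0 0 0 -0.3"

```text
t: 8.75
ee_pos: [430.3, -438.3, 34.3]
eef_rot: [-0.0, 0.368, 0.93, 0.0]
wrist_force: [0.7, -0.8, -0.6]
gripper_width: 55.6
gripper_force: 0.0
```

apply_moves --pt "0 0 0.015 -0.3 -0.3" --pt "0 0 0.006 0 -0.3" --pt "0 0 0 0 -0.3" --pt "0 0 0 0 1" --pt "0 0 0 0 1" --pt "0 0 0 0 1" --pt "0 0 0 0 1" --grip_force 70

```text
t: 9.62
ee_pos: [430.6, -438.7, 14.4]
eef_rot: [0.001, 0.366, 0.931, -0.0]
wrist_force: [-1.4, 1.2, 5.7]
gripper_width: 19.2
gripper_force: 69.1
```

apply_moves --pt "0 0 -0.01 0 1" --pt "0 0 -0.04 0 1" --pt "0 0 -0.05 0 1" --pt "0 0 -0.05 0 1" --pt "0 0 0 0 1" --pt "0 0 0 0 1"

```text
t: 10.38
ee_pos: [429.8, -437.7, 162.5]
eef_rot: [-0.001, 0.366, 0.931, 0.001]
wrist_force: [0.0, -0.3, -4.5]
gripper_width: 19.8
gripper_force: 69.3
```

Run:
```python
from look import *
s,T,d=shot("w7");print({k:np.round(s[k],2) for k in("t","ee_pos","wrist_force","moment","joints","gripper_width")},"yang",ang(T[:2,1]))
P=cloud(d)
c=T[:2,3]+83*T[:2,0]
m=(np.linalg.norm(P[...,:2]-c,axis=2)<40)&(P[...,2]>100)
q=P[m];A=np.c_[q[:,:2]-c,np.ones(len(q))];pl=np.linalg.lstsq(A,q[:,2],rcond=None)[0];print("plane",pl,len(q))
f,_=wrench(d,pl[2],c,ang(-T[:2,0]))
W=np.array([*f[:2],pl[2],1]);print("ring in tool",(np.linalg.inv(T)@W).round(1))
```

```text
{'t': np.float64(10.38), 'ee_pos': array([ 429.8 , -437.68,  162.47]), 'wrist_force': array([ 0.02, -0.31, -4.49]), 'moment': array([-0.07,  0.02, -0.01]), 'joints': array([-0.92,  0.57,  1.38, -0.  ,  1.19, -1.74]), 'gripper_width': np.float64(19.75)} yang 47.12206700886746
plane [ 6.31059717e-02 -5.54196610e-02  1.66487188e+02] 21367
wrench [ 410.1 -391.8] -73.95 med res 1.76 72
ring in tool [45.7 20.3 -3.9  1. ]
```

View pics/w7.png

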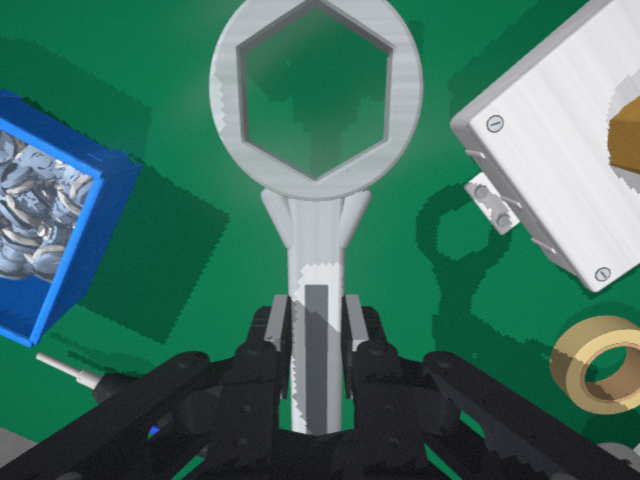

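Run:
```python
from look import *
d=dict(np.load("w7.npz"));P=cloud(d);K=d["mtx"];print(K[0,0],"pinhole dist at ring row 95:",71*K[0,0]/213, "cam",d["cam_to_world"].round(3))
for u,v in((228,95),(405,95),(318,190),(260,30),(375,30),(240,160),(318,220),(318,270),(300,275),(150,150),(318,110),(500,50),(400,230)):
    print((u,v),d["z_map"][v,u],P[v,u].round(1))
```

```text
384.1163599148158 pinhole dist at ring row 95: 128.03878663827194 cam [[ 6.80000e-01 -7.00000e-01 -2.16000e-01  3.74071e+02]
 [ 7.33000e-01  6.51000e-01  1.99000e-01 -3.85939e+02]
 [ 1.00000e-03 -2.94000e-01  9.56000e-01  2.94120e+02]
 [ 0.00000e+00  0.00000e+00  0.00000e+00  1.00000e+00]]
(228, 95) 124.89069 [ 348.2 -400.8  160.7]
(405, 95) 125.9594 [ 387.5 -358.4  159.6]
(318, 190) 135.05113 [ 391.  -400.5  159.7]
(260, 30) 120.23148 [ 341.7 -379.7  159.7]
(375, 30) 119.57054 [ 366.3 -353.5  160.5]
(240, 160) 132.01491 [ 365.2 -413.1  159.7]
(318, 220) 138.95032 [ 399.1 -408.   159. ]
(318, 270) 145.31757 [ 413.5 -421.3  158.4]
(300, 275) 145.21478 [ 410.2 -427.5  159. ]
(150, 150) 287.31827 [ 303.7 -489.6   -0.7]
(318, 110) 278.83145 [ 368.4 -378.3   -0.4]
(500, 50) 267.63718 [ 425.6 -258.5   -0.8]
(400, 230) 305.40662 [ 4.790e+02 -3.918e+02 -4.000e-01]
```

apply_moves --pt "0 0 0 -6.5 1" --pt "0 0 0 -6.4 1" --pt "-0.0098 0.0346 0 0 1" --pt "-0.0098 0.0346 0 0 1" --pt "-0.0098 0.0346 0 0 1" --pt "-0.0098 0.0346 0 0 1" --pt "-0.0098 0.0346 0 0 1" --pt "-0.0098 0.0346 0 0 1" --pt "0 0 0 0 1" --pt "0 0 0 0 1"

```text
t: 11.68
ee_pos: [584.2, -287.7, 161.7]
eef_rot: [-0.002, 0.258, 0.966, 0.0]
wrist_force: [-1.1, 0.4, -3.5]
gripper_width: 19.7
gripper_force: 69.4
```

```bash
cat >> look.py <<'E'
def ringfit(d,zt,c0,a0):
    P=cloud(d);m=(abs(P[...,2]-zt)<5)&(np.linalg.norm(P[...,:2]-np.array(c0),axis=2)<75)
    m=cv2.morphologyEx(m.astype(np.uint8),cv2.MORPH_OPEN,np.ones((3,3)))
    m[[0,-1]]=0
    cs,_=cv2.findContours(m,cv2.RETR_CCOMP,cv2.CHAIN_APPROX_NONE)
    q=[]
    for c in cs:
        c=c[:,0].astype(float);c=c[(c[:,1]>3)&(c[:,0]>3)&(c[:,0]<636)];q.append(rays(d,c[:,0],c[:,1],zt)) if len(c)>20 else 0
    q=np.concatenate(q)
    def res(p):
        a=p[2];x=(q-p[:2])@np.array([np.cos(a),np.sin(a)]);y=(q-p[:2])@np.array([-np.sin(a),np.cos(a)])
        rr=np.hypot(x,y);th=np.mod(np.arctan2(y,x),np.pi/3)-np.pi/6
        return np.minimum(abs(rr-35.5),abs(rr*np.cos(th)-24.5))
    best=min((least_squares(res,[*c0,np.radians(a0+e)],loss="soft_l1",f_scale=.5) for e in(-4,0,4)),key=lambda f:f.cost)
    x=best.x;print("ring",x[:2].round(2),np.degrees(x[2]).round(2),"medres",np.median(res(x)).round(2),len(q));return x
def nutfit(d,z,c0):
    """brass+plug top: plug disc centre at 93"""
    P=cloud(d);m=(P[...,2]>90)&(P[...,2]<97)&(np.linalg.norm(P[...,:2]-np.array(c0),axis=2)<20)
    v,u=np.nonzero(m);q=rays(d,u.astype(float),v.astype(float),93.)
    c,rad=cv2.minEnclosingCircle(q.astype(np.float32));print("plug mean",q.mean(0).round(2),"circ",np.round(c,2),round(rad,1),len(q))
E
python3 - <<'E'
from look import *
d=dict(np.load("w7.npz"));ringfit(d,160,(368.5,-381),-42.8)
s,T,d=shot("w8");print({k:np.round(s[k],2) for k in("t","ee_pos","joints","gripper_width")},"yang",ang(T[:2,1]),T[:3,2])
P=cloud(d);zt=s["ee_pos"][2]-2.5;c=T[:2,3]+83*T[:2,0]
x=ringfit(d,zt,c,ang(-T[:2,0]));nutfit(d,89,(512.2,-245.6));lines(d,T)
print("ring in tool",(np.linalg.inv(T)@np.array([*x[:2],zt,1])).round(2))
m=(abs(P[...,2]-zt)<8)&(np.linalg.norm(P[...,:2]-x[:2],axis=2)<34);print("ring z",np.percentile(P[m][:,2],[5,50,95]))
E
```

```text
ring [ 368.93 -381.28] -43.36 medres 1.25 1238
{'t': np.float64(11.68), 'ee_pos': array([ 584.18, -287.73,  161.68]), 'joints': array([-0.58,  0.64,  1.25, -0.  ,  1.25, -1.62]), 'gripper_width': np.float64(19.7)} yang 60.045631794862146 [-0.00320284  0.00145461 -0.99999381]
ring [ 512.35 -246.16] -29.35 medres 1.18 1237
plug mean [ 511.4  -245.84] circ [ 512.27 -245.75] 19.7 2306
plug [ 511.5 -245.9] 2010
nut 137 mean [-0.1 19.1] dirs: centroid 90.4 fit -89.3
lid 154 mean [ 1.3 50.7] dirs: centroid 88.5 fit 88.7
ring in tool [82.98  0.15  2.79  1.  ]
ring z [154.09657348 159.01905681 160.27562046]
```

View pics/w8.png

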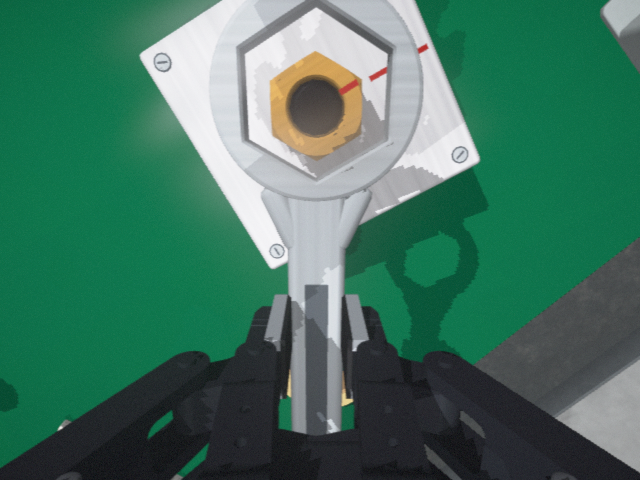

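The spanner ring is centred over the nut, ring at about (317,95) and nut at (316,104). I lower it.

apply_moves --pt "0.0005 0.0001 0.02 0 1" --pt "0 0 0.02 0 1" --pt "0 0 0.01 0 1" --pt "0 0 0 0 1" --pt "0 0 0 0 1"

```text
t: 12.35
ee_pos: [584.9, -288.2, 114.5]
eef_rot: [0.001, 0.259, 0.966, -0.0]
wrist_force: [-0.1, -0.2, -4.2]
gripper_width: 19.5
gripper_force: 69.4
```

Run:
```python
from look import *
s,T,d=shot("w9");print({k:np.round(s[k],2) for k in("t","ee_pos","wrist_force","gripper_width")},"yang",ang(T[:2,1]))
P=cloud(d);zt=s["ee_pos"][2]-2.5;c=T[:2,3]+83*T[:2,0]
x=ringfit(d,zt,c,ang(-T[:2,0]));nutfit(d,89,(512.2,-245.6));lines(d,T)
```

```text
{'t': np.float64(12.35), 'ee_pos': array([ 584.93, -288.2 ,  114.46]), 'wrist_force': array([-0.07, -0.24, -4.17]), 'gripper_width': np.float64(19.46)} yang 59.99929796801066
ring [ 513.19 -246.68] -29.85 medres 1.26 1227
plug mean [ 511.48 -245.79] circ [ 512.17 -245.5 ] 19.5 3957
plug [ 511.4 -245.9] 3503
nut 220 mean [-0.  18.6] dirs: centroid 90.1 fit -89.6
lid 356 mean [ 1.6 59.8] dirs: centroid 88.5 fit 88.3
```

View pics/w9.png

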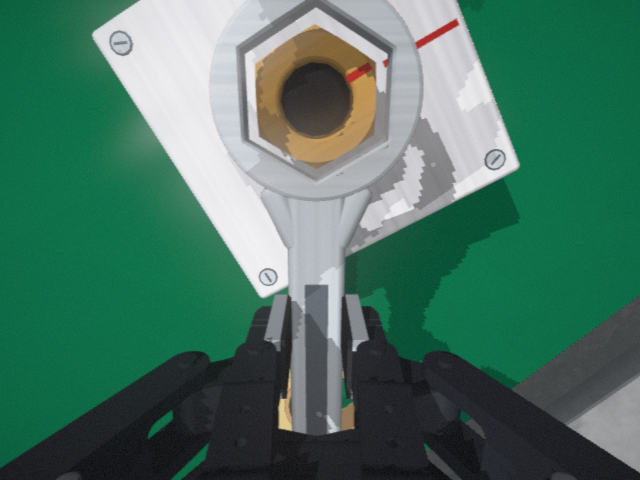

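apply_moves --pt "0.0016 0 0.01 0 1" --pt "0 0 0.01 0 1" --pt "0 0 0 0 1"

```text
t: 12.78
ee_pos: [583.6, -287.2, 93.0]
eef_rot: [0.0, 0.259, 0.966, -0.0]
wrist_force: [2.6, -2.7, -3.9]
gripper_width: 19.3
gripper_force: 69.4
```

Run:
```python
from look import *
s,T,d=shot("w10");print({k:np.round(s[k],2) for k in("t","ee_pos","wrist_force","moment","gripper_width")},"yang",ang(T[:2,1]))
P=cloud(d);zt=s["ee_pos"][2]-2.5;c=T[:2,3]+83*T[:2,0]
x=ringfit(d,zt,c,ang(-T[:2,0]));nutfit(d,89,(512.2,-245.6))
```

```text
{'t': np.float64(12.78), 'ee_pos': array([ 583.57, -287.19,   92.97]), 'wrist_force': array([ 2.56, -2.69, -3.88]), 'moment': array([-0.47, -0.44,  0.08]), 'gripper_width': np.float64(19.26)} yang 60.032530545435776
ring [ 523.92 -253.51] -35.83 medres 3.12 1898
plug mean [ 511.5  -245.72] circ [ 512.38 -245.61] 19.5 5332
```

apply_moves --pt "-0.0006 0 0.008 0 1" --pt "0 0 0.008 0 1" --pt "0 0 0.004 0 1" --pt "0 0 0 0 1"

```text
t: 13.32
ee_pos: [583.7, -287.2, 73.2]
eef_rot: [-0.0, 0.259, 0.966, -0.0]
wrist_force: [1.2, -1.6, -2.2]
gripper_width: 19.5
gripper_force: 69.5
```

apply_moves --pt "0 0 0.0025 0 1" --pt "0 0 0 0 1"

```text
t: 13.58
ee_pos: [583.8, -287.2, 71.1]
eef_rot: [0.0, 0.259, 0.966, -0.0]
wrist_force: [1.4, -1.2, -3.2]
gripper_width: 19.4
gripper_force: 69.6
```

Run:
```python
from look import *
s,T,d=shot("w11");print({k:np.round(s[k],2) for k in("t","ee_pos","wrist_force","moment","gripper_width","joints")},"yang",ang(T[:2,1]))
P=cloud(d);L=T[:2,3]
for dx,dy in((60,-32),(60,32),(50,0),(83,30),(83,-30),(110,20),(110,-20),(35,0)):
    p=L+dx*T[:2,0]+dy*T[:2,1];k=np.linalg.norm(P[...,:2]-p,axis=2)<2.5
    print((dx,dy),np.median(P[k][:,2]) if k.any() else None)
nutfit(d,89,(512.2,-245.6));lines(d,T)
```

```text
{'t': np.float64(13.58), 'ee_pos': array([ 583.8 , -287.16,   71.08]), 'wrist_force': array([ 1.41, -1.24, -3.22]), 'moment': array([-0.34, -0.17,  0.17]), 'gripper_width': np.float64(19.36), 'joints': array([-0.57,  0.73,  1.35, -0.  ,  1.06, -1.62])} yang 60.0246637906543
(60, -32) 55.856311920109775
(60, 32) 55.85600902397428
(50, 0) 67.83021866004653
(83, 30) 68.75294726577327
(83, -30) 68.85163796162732
(110, 20) 69.03907871261171
(110, -20) 69.11907880314754
(35, 0) 67.38995100955293
plug mean [ 511.38 -245.71] circ [ 512.29 -245.71] 19.5 7633
plug [ 511.5 -245.9] 6783
nut 464 mean [ 0.1 18.9] dirs: centroid 89.8 fit -89.8
lid 810 mean [ 1.5 53.9] dirs: centroid 88.4 fit 88.2
```

apply_moves --pt "0 0 0.0008 0 1" --pt "0.0005 -0.0087 0 6 1" --pt "0.0005 -0.0087 0 6 1" --pt "0.0004 -0.0087 0 6 1" --pt "0.0005 -0.0087 0 6 1" --pt "0.0004 -0.0087 0 6 1" --pt "0 0 0 0 1"

```text
t: 14.5
ee_pos: [554.7, -318.6, 71.1]
eef_rot: [0.002, 0.5, 0.866, 0.0]
wrist_force: [5.3, -3.1, -4.5]
gripper_width: 19.7
gripper_force: 69.5
```

```bash
cat > chk.py <<'E'
from look import *
s,T,d=shot(sys.argv[1]);print({k:np.round(s[k],2) for k in("t","ee_pos","wrist_force","moment","gripper_width","joints")},"yang",ang(T[:2,1]))
v=s["ee_pos"][:2]-np.array([511.9,-245.75]);print("r",np.hypot(*v),"handle ang",ang(v))
nutfit(d,89,(512.2,-245.6));lines(d,T)
E
python3 chk.py w12
```

```text
{'t': np.float64(14.5), 'ee_pos': array([ 554.74, -318.64,   71.07]), 'wrist_force': array([ 5.26, -3.09, -4.46]), 'moment': array([-0.68, -0.97,  0.33]), 'gripper_width': np.float64(19.67), 'joints': array([-0.64,  0.71,  1.39,  0.  ,  1.03, -1.16])} yang 29.9561595440216
r 84.5465473468187 handle ang -59.55196556536766
plug mean [ 511.58 -245.56] circ [ 512.41 -245.72] 19.5 7866
plug [ 511.5 -245.7] 6916
nut 482 mean [ 6.7 17.6] dirs: centroid 69.0 fit 69.4
lid none
```

apply_moves --pt "0.0005 -0.0087 0 6 1" --pt "0.0005 -0.0087 0 6 1" --pt "0.0004 -0.0087 0 6 1" --pt "0.0005 -0.0087 0 6 1" --pt "0.0004 -0.0087 0 6 1" --pt "0.0005 -0.0087 0 6 1" --pt "0.0004 -0.0087 0 6 1" --pt "0.0005 -0.0087 0 6 1" --pt "0 0 0 0 1"

```text
t: 15.68
ee_pos: [486.7, -326.3, 71.1]
eef_rot: [0.002, 0.809, 0.588, 0.0]
wrist_force: [3.5, -6.1, -3.9]
gripper_width: 19.6
gripper_force: 69.4
```

```bash
python3 chk.py w13
```

```text
{'t': np.float64(15.68), 'ee_pos': array([ 486.68, -326.31,   71.1 ]), 'wrist_force': array([ 3.5 , -6.06, -3.94]), 'moment': array([-1.14, -0.36,  0.2 ]), 'gripper_width': np.float64(19.6), 'joints': array([-0.72,  0.63,  1.56, -0.  ,  0.95, -0.41])} yang -18.037389006166528
r 84.4158184069987 handle ang -107.38113554160935
plug mean [ 511.67 -245.54] circ [ 512.2  -245.81] 19.5 7795
plug [ 511.6 -245.6] 6897
nut 475 mean [17.7  6.7] dirs: centroid 20.9 fit 21.0
lid none
```

apply_moves --pt "0.0005 -0.0087 0 6 1" --pt "0.0005 -0.0087 0 6 1" --pt "0.0004 -0.0087 0 6 1" --pt "0.0002 -0.0058 0 4 1" --pt "0 0 0 0 1" --pt "0 0 0 0 1"

```text
t: 16.48
ee_pos: [458.7, -311.0, 70.9]
eef_rot: [0.002, 0.906, 0.423, 0.0]
wrist_force: [-0.6, -6.8, -3.7]
gripper_width: 19.4
gripper_force: 69.5
```

```bash
python3 chk.py w14
```

```text
{'t': np.float64(16.48), 'ee_pos': array([ 458.68, -310.99,   70.94]), 'wrist_force': array([-0.56, -6.84, -3.69]), 'moment': array([-1.33, -0.  ,  0.22]), 'gripper_width': np.float64(19.38), 'joints': array([-0.73,  0.58,  1.66, -0.  ,  0.9 , -0.03])} yang -39.954778569617915
r 84.2005367725122 handle ang -129.20620092635122
plug mean [ 511.9 -245.5] circ [ 512.08 -245.68] 19.5 7853
plug [ 511.7 -245.6] 6906
nut 478 mean [18.9 -0.3] dirs: centroid -0.9 fit -0.6
lid 24 mean [ 0.2 39.2] dirs: centroid 89.7 fit -34.2
```

apply_moves --pt "0 0 0 0 0" --pt "0 0 0 0 -0.5" --pt "0 0 0 0 -0.5" --pt "0 0 0 0 -0.5" --pt "0 0 -0.02 0 -0.5" --pt "0 0 -0.05 0 -0.5" --pt "0 0 -0.05 0 -0.5" --pt "0 0 -0.05 0 -0.5" --pt "0 0 0 0 -0.5" --pt "0 0 0 0 -0.5"

```text
t: 17.77
ee_pos: [457.9, -308.9, 239.7]
eef_rot: [-0.0, 0.906, 0.423, -0.0]
wrist_force: [0.5, 0.5, -1.3]
gripper_width: 63.8
gripper_force: 0.0
```

```bash
python3 chk.py w15
python3 - <<'E'
from look import *
d=dict(np.load("w15.npz"));ringfit(d,68,(512,-245.7),-123)
P=cloud(d);c=np.array([512,-245.7])
for a in range(0,360,45):
    p=c+31*np.array([np.cos(np.radians(a)),np.sin(np.radians(a))]);k=np.linalg.norm(P[...,:2]-p,axis=2)<2;print(a,np.median(P[k][:,2]).round(1) if k.any() else None)
E
```

```text
{'t': np.float64(17.77), 'ee_pos': array([ 457.86, -308.87,  239.75]), 'wrist_force': array([ 0.5 ,  0.55, -1.3 ]), 'moment': array([-0.01, -0.03, -0.03]), 'gripper_width': np.float64(63.77), 'joints': array([-0.73,  0.39,  1.45,  0.  ,  1.3 , -0.03])} yang -39.97164340211243
r 83.09277495176788 handle ang -130.57208042871642
plug mean [ 511.62 -245.39] circ [ 511.93 -245.76] 19.7 1217
plug [ 511.5 -245.4] 1047
nut 70 mean [19.  -0.2] dirs: centroid -0.7 fit -0.4
lid 175 mean [ 1.4 53.7] dirs: centroid 88.5 fit 88.7
ring [ 510.76 -246.12] -123.22 medres 0.84 582
0 68.1
45 68.3
90 68.3
135 67.8
180 68.0
225 67.9
270 68.1
315 68.0
```

View pics/w15.png

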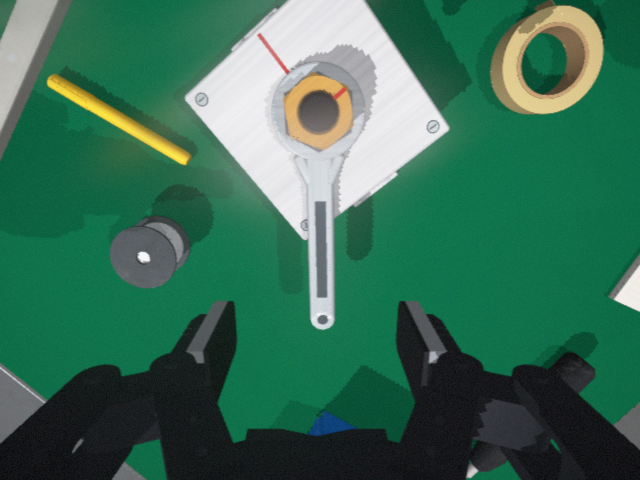

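The spanner lies flat around the nut: its top is level at 68 mm and the ring is at (317,112). The nut line at (340,93) is about 89° past the lid line at (275,55), and the bystanders haven't moved.

```bash
python3 -c "
from bench import r
print(r.hand_in())"
```

```text
the job is handed in; nothing more can be done
None
```

The job is handed in: I ran the nut up finger-tight, then turned it about 89° further with the spanner (measured from the wrist camera), and left the spanner flat on the lid round the nut; the hand-in returned no verdict.

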